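Clamp a tube in the push-clamp fixture and lock the pusher with its pin

ROBOT

A 6-joint arm with a two-finger parallel gripper is mounted at the origin on a cart in front of the work surface, level with it; the furniture and walls round the work are solid. World frame = base frame: x ahead of the robot, y to its left, z up, the work surface at z = 0. Lengths are in m, angles in rad, forces in N, time in s.
With the tool pointing down it reaches from about 0.35 to 0.85 m from the base axis. Payload 8.1 kg.
Tool frame: the origin (TCP) lies between the finger pads; the fingertips stand 14 mm ahead of it and the grasp point (between the pads) lies 5 mm behind it (robot.tip_reach is the z of the fingertips in the tool frame, in m); z points along the fingers, y is the line along which they close (so a half turn about z gives the same grasp; the last joint's range is limited). The gripper opens to 93 mm and grips with 3 to 60 N. Pads are 15 mm wide; open, the fingers measure 128 mm over their backs; the gripper's body (75 mm by 188 mm) begins 65 mm behind the grasp point.
Start: joints at [-1.43, 0.13, 1.488, -0, 1.523, -0.085], TCP at [0.134, -0.585, 0.233] pointing down, gripper open.
Joint ranges: [-2.96, 2.96], [-0.89, 2.26], [0.02, 2.5], [-1.34, 4.48], [0, 2.73], [-2.66, 2.66]. Speed limits (rad/s): [2.39, 2.39, 2.79, 3.14, 3.14, 3.14].

INTERFACE

Orientations are given as a rotation vector (axis times angle).
In Python, from plant import robot gives the robot as it stands. The module is installed in compiled form; this text tells all that it offers.
- The arm moves only by the shell command python3 -m handwheel 'ROWS' [FORCE]. ROWS is JSON, a list of rows, each a list of 7 numbers: the closure, from -1 (fully open) to 1 (shut), then the shift along the tool's x, y, z each as a share of 100 cm, from -1 to 1, then the turn, a rotation vector about the tool's x, y, z each as a share of 180 degrees, from -1 to 1. In form: [[grip, tx, ty, tz, rx, ry, rz], ...]. A call has 1 to 20 rows; each row is the pose to reach, as a shift and turn from the pose commanded when the call began, along the tool's axes at that moment, turning the shorter way round; what a row does not reach only later rows make up. A row lasts 1/8 s, in which the tool goes at most 62.5 mm and 10.7 degrees, less where a joint would pass 70% of its speed; a pose out of reach is approached as far as the arm can. A call with a number of a shift or a turn outside -1 to 1 is refused whole. A call with a gripper value outside its range is refused whole. The fingers move at their own pace and stop on an object; FORCE is the grip in N (left out, the last holds). Time passes only in rows, so rows that repeat a pose let the fingers close. It gives the time, the measured TCP pose, the force, the opening and the grip force at its end, in the units of the state.
- robot.read_state(): the state, without advancing time (a new reading comes with each control period).
- robot.read_camera(name): name is "scene" or "top" or "wrist"; returns a dict with "frame" (384x512x3 uint8, red, green, blue), "fx", "fy", "cx", "cy" (pixels), "rvec" (rotation vector, rad) and "tvec" (3), from world to camera coordinates, as OpenCV has them; the wrist camera has in their place "T_tool_cam" (4x4, takes a point from camera to tool coordinates, whose origin is the TCP and whose axes are the flange's). Camera axes: x right, y down, z forward; pixel columns grow to the right and rows downward; lengths in m; the calibration is good to about 2 mm. A picture is of the moment at which its call begins: read the wrist's pose just before it. There is no depth.
- robot.close_job(): hands the job in; it is judged then, once.
Trained networks look in a picture, given as the dict that the camera call returned (one of the last four; its "shot" number tells which), for a name from the list of things; names that differ only in an ending like _2 or _b are one class to them, and where a whole thing is asked for, a point or a joint stands for the part that bears it (a point fixed in the world has none). Each returns a list of dicts, best first, with "conf" (0 to 1); they miss things now and then, are a little off and sometimes report something else, mostly with a low value. They report only what shows in the picture. A call takes as long as a camera call. They do not tell look-alikes from the thing itself.
- robot.regions_of(picture, name): "mask" (384x512 bool, what is visible of it) and "rect" ([left, top, right, bottom] in pixels, round what is visible of it).
The state is a dict: "t": time; "q": joint angles; "dq": joint speeds; "joint_torque": joint torques, N m; "tool_pos": TCP position; "orientation": TCP orientation; "force": force on the tool from outside, world axes, zero at the start; "wrist_torque": the same for the moment, N m; "opening": finger opening in m; "gripper_force": force on a finger pad.
Only numpy, scipy, OpenCV 4.12 (cv2) and the standard library are available. Lean on these libraries where they do the work, as an engineer would, in place of code of your own. Each camera call takes 0.05 s, during which the arm holds its last target. There are 200 camera calls.

TASK

Clamp the square tube in the welding fixture: push the sprung pusher by its black head until it has carried the tube right up against the end stop, and lock it there with the thicker of the two knobbed pins from the wooden block, put down through the bush on the housing and through the pusher's cross hole until its shoulder sits flat on the bush. The pusher springs back as soon as you let go and its hole is out of sight in the housing, so you have to feel for it; push gently without forcing tube or pin, leave the thin pin in the block and do not disturb the file, the spare tube and the marker.

Things in the scene. Friction and masses are not known exactly. Their poses are not given: they have to be found in the camera images.
- fixture: Welding fixture fixed to the table: dark base plate 253 x 90 x 12 mm, grey housing with a bush on top and a sprung pusher sliding through it, tube nest, end stop. Origin on the table exactly below the bush axis; x = push direction (towards the stop), z up. Base from x = -58 to +195 mm; housing x = -50 to +30, 50 mm wide (feet 72), top z = 47
- bush_mouth (a point): Centre of the upper face of the round steel bush on the housing, 59 mm above the table (axes as fixture). Bush 30 mm outside, 12 mm high, bore 13 mm, straight down. With the pusher back, a pin in it stands on the pusher, its tip 18 mm below this mouth; once the pusher is home the pin can drop on, 56 mm below the mouth, through a 14 mm hole in the base
- head_rest (a point): Fixed point of the fixture at x = -110, z = 27 mm. The rear face of the pusher's round black push head (32 mm wide, 10 mm thick) stands 0 to 16 mm behind it (x = -110 to -126) at the start: the head sits on a threaded stem set differently each time and holds its setting. Neither it nor the pusher is reported. Push the head to fixture +x; behind the base's edge (x = -58) is bare table
- pad_rest (a point): Where the centre of the front face of the pusher's pad (31 mm wide) is while fully back: x = 44, z = 27 mm; fixed point. The pusher is a 28 mm square bar, top at z = 41, travel at most 44 mm; a spring (4 N fully back, 8 N at 40 mm, plus 1 to 2 N friction) returns it fully when released, unless pinned
- cross_hole (a point): Fixed point: centre of the upper end of the pusher's one vertical cross hole (14 mm) while fully back: 40 mm behind the bush axis, z = 41 mm. It never leaves the housing, so it is not seen. It comes under the bush, with about 1.5 mm of play, where the pad has carried the tube against the end stop and the push turns hard
- stop_face (a point): Foot of the end stop's flat face: x = 174 mm of the fixture, on its centre line, z = 12 mm, axes as fixture. Stop 50 mm wide, 36 mm high. In front of it the tube lies on the base plate between two rails 10 mm high, 33 mm apart (x = 96 to 152 mm)
- lock_pin: the thicker of two steel pins with black fluted knobs, standing in the wooden block: shank 12 mm in diameter and 56 mm long with a tapered nose (6 mm wide at the tip, full width 6 mm up), shoulder 20 mm wide and 5 mm thick above it (56 to 61 mm from the tip), then a knob 27 mm in diameter, 61 to 86 mm from the tip. About 0.14 kg. Origin at the centre of the tip; z runs up along the pin to the knob
- pin_shoulder (a point): centre of the underside of the thicker pin's shoulder, 56 mm above its tip; fully home it lies on the bush mouth
- thin_pin: the other pin, to be left where it is: as the first, but shank 8 mm, shoulder 16 mm and knob 21 mm in diameter. Origin at its tip, z up
- pin_block: light wooden block, fixed, 130 (x) x 46 (y) x 45 mm, origin under its centre. Holes 40 mm deep: at x = -42 mm (13 mm wide, the thicker pin) and x = +42 mm (9 mm wide, the thin pin). The pins stand on the holes' floors, tips 5 mm above the table, knobs 66 to 91 mm above it. (Coming to it from the left, pass over the room's solid torch lead, up to 0.44 m high at x = 0.18 to 0.30, y = 0.33 to 0.55 m)
- tube_piece: the workpiece: square steel tube offcut 30 x 90 x 30 mm, about 0.2 kg, lying in the fixture's nest with its length (its y axis) along the push direction. Origin at the centre of its underside: 45 mm from either end. It starts 5 to 26 mm short of the end stop
- file: bystander: hand file with a wooden handle, 270 mm long, on the table
- spare_tube: bystander: square tube offcut 25 x 130 x 25 mm on the table
- marker: bystander: paint marker, 16 x 138 mm, on the table
Mind the look-alikes: they are no part of the job. Leave any green or red look-alike of the lock_pin alone.

How it is judged:
At the end, for the whole second after the job is handed in: Thick pin upright (0.08 rad) in the bush, shoulder within 3 mm of the bush face and 4 mm of its centre (so through the pusher); tube flat and square in the nest, its end within 4 mm of the end stop; both at rest; thin pin still in the block (within 20 mm) (z of pin_shoulder in the frame of bush_mouth below 0.003 m and horizontal distance between pin_shoulder and bush_mouth below 0.004 m and angle between lock_pin's own z axis and vertical below 0.08 rad and x of tube_piece in the frame of stop_face above -0.049 m and y of tube_piece in the frame of stop_face between -0.005 and 0.005 m and z of tube_piece in the frame of stop_face below 0.004 m and angle between the y axis of tube_piece and the x axis of fixture, either way round below 0.08 rad and linear speed of each of lock_pin, tube_piece below 0.02 m/s and distance of thin_pin from where it was at the start of the episode below 0.02 m); the robot touches nothing.
It fails at once if the pin is forced against the fixture or the pusher (over 60 N) (contact force between lock_pin and fixture above 60 N).
It fails at once if the tube is forced against the end stop or the pusher (over 80 N in all) (contact force between tube_piece and fixture above 80 N).
It fails at once if the thin pin is taken out of the block (moved over 30 mm) (distance of thin_pin from where it was at the start of the episode above 0.03 m).
It fails at once if the file, the spare tube or the marker is disturbed (moved over 30 mm) (distance of any of file, spare_tube, marker from where it was at the start of the episode above 0.03 m).
It also fails if it takes over 64 s, if anything falls off the work surface, if the arm or the gripper's body presses on something with over 40 N, if the wrist force passes 120 N, or if a joint passes its speed limit or range.

## Working session

There is one attempt and no reset: what is moved stays moved. The work goes in short steps, Python scripts to look and compute and a shell command to move; the robot and the scene stay as the last step left them, time stands still between calls to the robot, and variables do not carry over. Pictures are saved under pics/ and viewed, at most 10 in all, crops included, and the job is handed in when it is done.

```bash
mkdir -p pics; cat > h.py <<'E'
import numpy as np, cv2
from scipy.spatial.transform import Rotation as R
from plant import robot
def cam(name):
    s=robot.read_state(); p=robot.read_camera(name)
    K=np.array([[p['fx'],0,p['cx']],[0,p['fy'],p['cy']],[0,0,1]])
    if name=='wrist':
        T=np.eye(4);T[:3,:3]=R.from_rotvec(s['orientation']).as_matrix();T[:3,3]=s['tool_pos']
        M=np.linalg.inv(T@np.array(p['T_tool_cam']))
    else:
        M=np.eye(4);M[:3,:3]=R.from_rotvec(np.ravel(p['rvec'])).as_matrix();M[:3,3]=np.ravel(p['tvec'])
    return p,K,M
def save(p,n): cv2.imwrite('pics/'+n,p['frame'][:,:,::-1])
def ray(K,M,u,v,z):
    d=M[:3,:3].T@np.linalg.inv(K)@[u,v,1]; c=-M[:3,:3].T@M[:3,3]
    return c+d*(z-c[2])/d[2]
def proj(K,M,X):
    x=K@(M[:3,:3]@np.array(X)+M[:3,3]); return x[:2]/x[2]
E
python3 - <<'E'
from h import *
a=[]
for n in ['top','scene']:
    p,K,M=cam(n); a.append(p['frame'])
    print(n,-M[:3,:3].T@M[:3,3])
    for o in ['fixture','bush_mouth','lock_pin','thin_pin','pin_block','tube_piece','file','spare_tube','marker']:
        for r in robot.regions_of(p,o)[:3]:
            m=np.argwhere(r['mask']).mean(0)[::-1]
            print(n,o,round(r['conf'],2),np.round(r['rect']),m.round(1),ray(K,M,*m,0.03).round(3))
f=np.vstack(a)[:,:,::-1]
cv2.imwrite('pics/a.png',cv2.resize(np.hstack(a)[:,:,::-1],(800,300)))
cv2.imwrite('pics/top.png',cv2.resize(a[0][:,:,::-1],(800,600),interpolation=cv2.INTER_CUBIC))
E
```

```text
top [0.3231265  0.08553519 1.3031997 ]
top fixture 0.9 [155. 145. 256. 192.] [201.4 169.3] [0.59  0.265 0.03 ]
top bush_mouth 0.74 [160. 146. 255. 189.] [201.3 169.3] [0.59  0.265 0.03 ]
top lock_pin 0.49 [308. 215. 315. 225.] [311. 219.] [ 0.425 -0.087  0.03 ]
top lock_pin 0.36 [159. 145. 253. 195.] [202.1 169.3] [0.59  0.262 0.03 ]
top thin_pin 0.23 [159. 142. 255. 189.] [201.9 169.2] [0.59  0.263 0.03 ]
top pin_block 0.6 [328. 181. 362. 222.] [342.6 202.2] [ 0.479 -0.191  0.03 ]
top tube_piece 0.65 [166. 154. 194. 167.] [180.6 161.6] [0.616 0.333 0.03 ]
top file 0.87 [223. 212. 296. 250.] [259.9 230.1] [0.392 0.076 0.03 ]
top file 0.34 [157. 145. 253. 186.] [202.3 169.4] [0.59  0.262 0.03 ]
top spare_tube 0.53 [291. 114. 311. 149.] [299.  130.9] [ 0.718 -0.056  0.03 ]
top marker 0.51 [320. 127. 334. 161.] [325.8 144.4] [ 0.671 -0.144  0.03 ]
scene [-0.74716229 -0.15018645  0.66149687]
scene fixture 0.63 [166. 173. 214. 202.] [189.9 189.9] [0.561 0.324 0.03 ]
scene bush_mouth 0.87 [169. 173. 217. 202.] [191.2 190.2] [0.559 0.319 0.03 ]
scene lock_pin 0.7 [335. 221. 345. 252.] [338.7 233.5] [ 0.381 -0.159  0.03 ]
scene lock_pin 0.58 [307. 203. 314. 231.] [310.7 215.7] [ 0.468 -0.075  0.03 ]
scene thin_pin 0.58 [357. 198. 366. 210.] [361.4 200.6] [ 0.605 -0.221  0.03 ]
scene pin_block 0.75 [167. 172. 211. 202.] [190.3 190.5] [0.556 0.321 0.03 ]
scene pin_block 0.63 [328. 207. 371. 236.] [352.1 219.8] [ 0.469 -0.194  0.03 ]
scene pin_block 0.33 [301. 176. 322. 201.] [311.8 186.1] [ 0.681 -0.059  0.03 ]
scene tube_piece 0.55 [177. 177. 207. 191.] [192.1 183.3] [0.613 0.334 0.03 ]
scene file 0.44 [206. 221. 296. 234.] [243.9 228.5] [0.352 0.098 0.03 ]
scene file 0.17 [169. 175. 214. 199.] [190.6 190.5] [0.557 0.32  0.03 ]
scene spare_tube 0.57 [300. 174. 322. 199.] [311.7 186.2] [ 0.68  -0.059  0.03 ]
scene marker 0.6 [328. 185. 343. 202.] [335.8 193.3] [ 0.642 -0.14   0.03 ]
```

View pics/top.png

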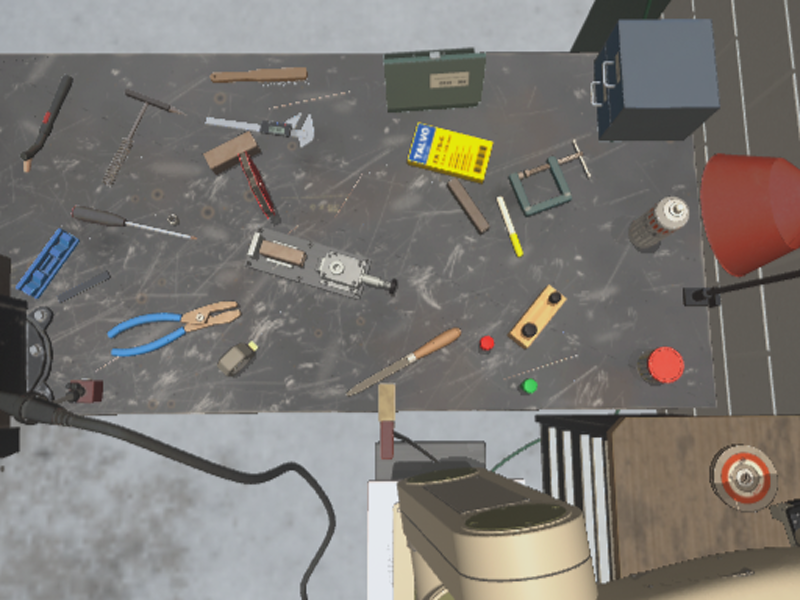

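View pics/a.png

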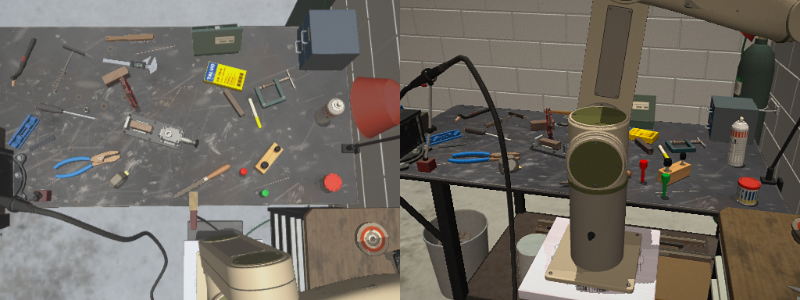

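The top view shows the fixture with its bush at about (337,268) and black head at (392,286), pushing left and slightly up. The block has black knobs at (528,331) and (556,298). The red pin (486,343) and green pin (530,386) are look-alikes. I'll move above the block for a closer look.

```bash
cat >> h.py <<'E'
def go(pos,x_dir):
    """rows numbers to reach TCP pos, tool down, tool x axis along world x_dir (2d)"""
    s=robot.read_state(); R0=R.from_rotvec(s['orientation'])
    best=None
    for sg in (1,-1):
        x=np.array([*x_dir,0])*sg/np.linalg.norm(x_dir); z=np.array([0,0,-1.])
        T=R.from_matrix(np.c_[x,np.cross(z,x),z])
        print('sign',sg,'shift',(R0.inv().apply(np.array(pos)-s['tool_pos'])).round(4),'turn',((R0.inv()*T).as_rotvec()/np.pi).round(4))
E
python3 - <<'E'
from h import *
s=robot.read_state(); print(s['tool_pos'],R.from_rotvec(s['orientation']).as_matrix().round(3),s['opening'],s['force'])
p,K,M=cam('wrist'); print(np.array(p['T_tool_cam']).round(3),K)
p,K,M=cam('top')
k=1.5625
for n,u,v,z in [('k1',528,331,.091),('k2',556,298,.091),('bush',337,268,.059),('head',392,286,.027),('stop',252,246,.03)]:
    print(n,ray(K,M,u/k,v/k,z).round(3))
go([0.45,-0.19,0.30],[1,0])
E
```

```text
[ 0.13435592 -0.58478342  0.23266372] [[ 0.975  0.224 -0.   ]
 [ 0.224 -0.975 -0.   ]
 [-0.     0.    -1.   ]] 0.09291761109485909 [0.86647418 0.75785939 0.17270311]
[[-0.001 -0.966 -0.26   0.073]
 [ 1.    -0.001  0.    -0.   ]
 [-0.    -0.26   0.966 -0.153]
 [ 0.     0.     0.     1.   ]] [[339.67948456   0.         257.47472596]
 [  0.         339.67948456 192.27757844]
 [  0.           0.           1.        ]]
k1 [ 0.442 -0.162  0.091]
k2 [ 0.506 -0.22   0.091]
bush [0.576 0.215 0.059]
head [0.544 0.104 0.027]
stop [0.63  0.396 0.03 ]
sign 1 shift [ 0.396  -0.3141 -0.0674] turn [ 0.     -0.      0.0719]
sign -1 shift [ 0.396  -0.3141 -0.0674] turn [ 0.      0.     -0.9281]
```

```bash
python3 -m handwheel '[[-1,0,0,-0.067,0,0,0],[-1,0.396,-0.314,-0.067,0,0,0.072],[-1,0.396,-0.314,-0.067,0,0,0.072],[-1,0.396,-0.314,-0.067,0,0,0.072],[-1,0.396,-0.314,-0.067,0,0,0.072],[-1,0.396,-0.314,-0.067,0,0,0.072],[-1,0.396,-0.314,-0.067,0,0,0.072],[-1,0.396,-0.314,-0.067,0,0,0.072],[-1,0.396,-0.314,-0.067,0,0,0.072],[-1,0.396,-0.314,-0.067,0,0,0.072]]' 20
python3 - <<'E'
from h import *
p,K,M=cam('wrist'); save(p,'w1.png'); print(robot.read_state()['tool_pos'])
for o in ['lock_pin','thin_pin','pin_block']:
    for r in robot.regions_of(p,o)[:4]:
        m=np.argwhere(r['mask']).mean(0)[::-1]
        print(o,round(r['conf'],2),np.round(r['rect']),m.round(1),ray(K,M,*m,0.085).round(3))
cv2.imwrite('pics/w1b.png',cv2.resize(p['frame'][:,:,::-1],(800,600),interpolation=cv2.INTER_CUBIC))
E
```

```text
t: 2.35
tool_pos: [0.4518, -0.1867, 0.2998]
orientation: [-3.141, -0.008, -0.001]
force: [-0.6, -0.2, 0.1]
opening: 0.093
gripper_force: 0.0
[ 0.45109982 -0.18807281  0.29965283]
lock_pin 0.87 [221. 161. 248. 186.] [237.4 173.6] [ 0.447 -0.164  0.085]
lock_pin 0.77 [227. 235. 248. 274.] [236.  257.7] [ 0.345 -0.162  0.085]
lock_pin 0.7 [151. 178. 183. 207.] [165.7 192. ] [ 0.425 -0.084  0.085]
thin_pin 0.66 [277. 107. 299. 128.] [287.3 115.9] [ 0.509 -0.218  0.085]
pin_block 0.6 [216.  86. 313. 187.] [263.9 136. ] [ 0.488 -0.193  0.085]
```

View pics/w1b.png

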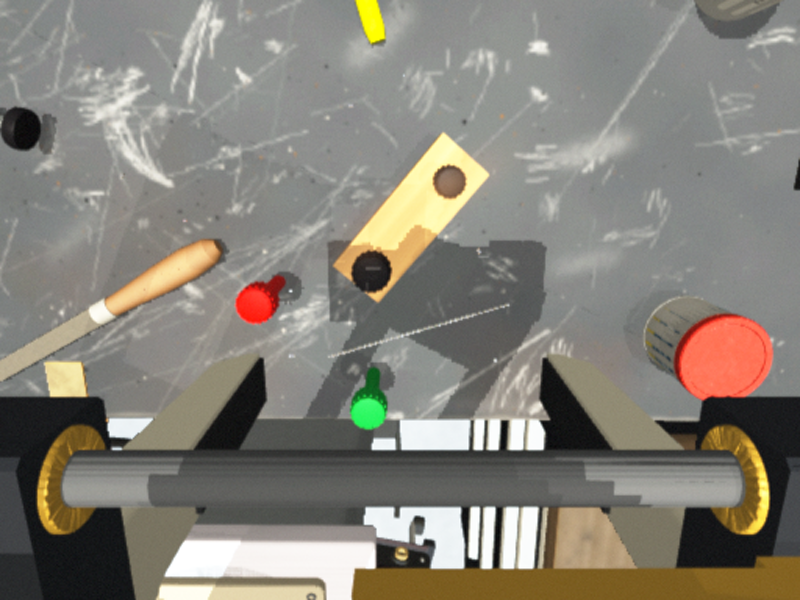

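Candidates: a black knob at (371,271), about 41 px wide; a black knob at (449,181), about 33 px; red at (257,302); green at (369,409). The one at (371,271) fits, because it is the wider black knob in the block. I'll confirm with a crop.

```bash
python3 - <<'E'
from h import *
p,K,M=cam('wrist')
c=p['frame'][90:210,200:330,::-1]; cv2.imwrite('pics/c1.png',cv2.resize(c,None,fx=5,fy=5,interpolation=cv2.INTER_CUBIC)[:600,:650])
for o in ['lock_pin','thin_pin']:
    r=robot.regions_of(p,o)[0]; (u,v),rad=cv2.minEnclosingCircle(np.argwhere(r['mask'])[:,::-1].astype(np.float32))
    P=ray(K,M,u,v,.085); dist=(M[:3,:3]@P+M[:3,3])[2]
    print(o,u,v,2*rad,'diam',2*rad*dist/K[0,0],P)
P=ray(K,M,371/1.5625,271/1.5625,.091); print(P)
d=[.064,-.056]
go([P[0],P[1],0.16],[.056,.064])
E
```

```text
lock_pin 163.44000244140625 188.55999755859375 35.63766860961914 diam 0.03976358893278436 [ 0.42738747 -0.08593378  0.085     ]
thin_pin 282.3968200683594 113.61904907226562 22.986825942993164 diam 0.02421707630862907 [ 0.50866958 -0.21725326  0.085     ]
[ 0.44571353 -0.16915078  0.091     ]
sign 1 shift [-0.0036 -0.0223  0.1397] turn [ 1.000e-04  0.000e+00 -2.721e-01]
sign -1 shift [-0.0036 -0.0223  0.1397] turn [ 1.000e-04 -1.000e-04  7.279e-01]
```

View pics/c1.png

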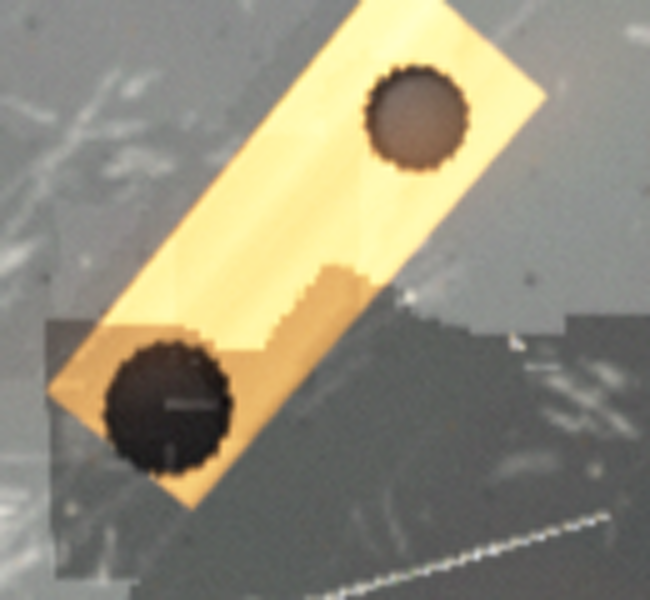

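The crop confirms it: the thick knob is at (168,407), 128 px wide, and the thin one at (417,118) is 104 px. Going above the thick one.

```bash
python3 -m handwheel '[[-0.1,-0.002,-0.025,0.05,0,0,-0.06],[-0.1,-0.002,-0.025,0.1,0,0,-0.272],[-0.1,-0.002,-0.025,0.12,0,0,-0.272],[-0.1,-0.002,-0.025,0.12,0,0,-0.272],[-0.1,-0.002,-0.025,0.12,0,0,-0.272],[-0.1,-0.002,-0.025,0.12,0,0,-0.272],[-0.1,-0.002,-0.025,0.12,0,0,-0.272],[-0.1,-0.002,-0.025,0.12,0,0,-0.272]]'
python3 - <<'E'
from h import *
p,K,M=cam('wrist'); s=robot.read_state(); print(s['tool_pos'],s['opening'])
for r in robot.regions_of(p,'lock_pin')[:3]:
    m=np.argwhere(r['mask']).mean(0)[::-1]; print(r['conf'],r['rect'],m,ray(K,M,*m,.087))
print(proj(K,M,[s['tool_pos'][0],s['tool_pos'][1],.091]))
cv2.imwrite('pics/w2.png',p['frame'][:,:,::-1])
E
```

```text
t: 3.7
tool_pos: [0.4479, -0.1654, 0.1797]
orientation: [2.861, 1.298, 0.0]
force: [0.5, -0.5, -0.5]
opening: 0.051
gripper_force: 0.0
[ 0.44796032 -0.16526331  0.17971357] 0.051085480742057744
0.64 [153.4, 235.9, 172.7, 270.9] [160.46218487 252.57142857] [ 0.36263336 -0.14742096  0.087     ]
0.61 [234.1, 179.0, 273.3, 219.8] [253.8685567  198.41838488] [ 0.44706983 -0.16252909  0.087     ]
[257.15457987 201.82360797]
```

View pics/w2.png

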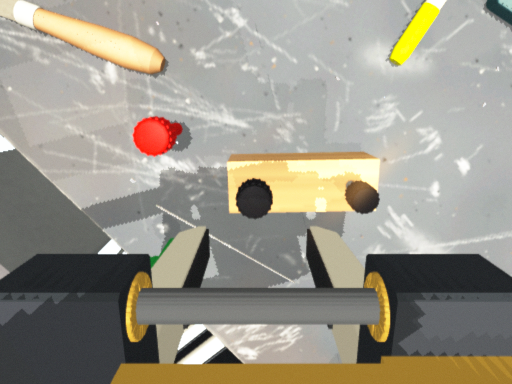

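The knob at (254,199) is almost under the TCP (257,202), with the thin pin's knob clear to the right. Descend and grip.

```bash
python3 -m handwheel '[[-0.1,0.002,-0.0025,0.05,0,0,0],[-0.1,0.002,-0.0025,0.09,0,0,0],[-0.1,0.002,-0.0025,0.1,0,0,0],[-0.1,0.002,-0.0025,0.1,0,0,0],[1,0.002,-0.0025,0.1,0,0,0],[1,0.002,-0.0025,0.1,0,0,0],[1,0.002,-0.0025,0.1,0,0,0],[1,0.002,-0.0025,0.1,0,0,0]]' 25
```

```text
t: 4.8
tool_pos: [0.4481, -0.1622, 0.0806]
orientation: [2.858, 1.301, 0.002]
force: [-0.9, -0.1, 5.6]
opening: 0.0262
gripper_force: 25.0
```

```bash
python3 -c "
from h import *
go([0.562,0.167,0.27],[0.282,0.959])"
```

```text
sign 1 shift [ 0.3232 -0.1301 -0.1895] turn [ 0.0005 -0.     -0.1371]
sign -1 shift [ 0.3232 -0.1301 -0.1895] turn [-1.000e-04 -7.000e-04  8.629e-01]
```

```bash
python3 -m handwheel '[[1,0,0,-0.02,0,0,0],[1,0,0,-0.05,0,0,0],[1,0,0,-0.09,0,0,0],[1,0,0,-0.15,0,0,0],[1,0,0,-0.19,0,0,0]]'
```

```text
t: 5.42
tool_pos: [0.4477, -0.1621, 0.2724]
orientation: [2.858, 1.301, 0.002]
force: [1.1, 0.4, -1.6]
opening: 0.0267
gripper_force: 25.0
```

```bash
python3 -m handwheel '[[1,0.05,-0.02,0,0,0,-0.02],[1,0.11,-0.044,0,0,0,-0.07],[1,0.32,-0.13,0,0,0,-0.137],[1,0.32,-0.13,0,0,0,-0.137],[1,0.32,-0.13,0,0,0,-0.137],[1,0.32,-0.13,0,0,0,-0.137],[1,0.32,-0.13,0,0,0,-0.137],[1,0.32,-0.13,0,0,0,-0.137],[1,0.32,-0.13,0,0,0,-0.137]]'
python3 - <<'E'
from h import *
p,K,M=cam('wrist'); s=robot.read_state(); print(s['tool_pos'],s['force'])
for o in ['bush_mouth','fixture','lock_pin','tube_piece']:
  for r in robot.regions_of(p,o)[:2]:
    m=np.argwhere(r['mask']).mean(0)[::-1]; print(o,r['conf'],r['rect'],m)
cv2.imwrite('pics/w3.png',cv2.resize(p['frame'][:,:,::-1],(800,600),interpolation=cv2.INTER_CUBIC))
E
```

```text
t: 6.55
tool_pos: [0.5595, 0.1636, 0.2696]
orientation: [2.517, 1.88, -0.001]
force: [-0.1, -0.4, -1.0]
opening: 0.0265
gripper_force: 25.0
[0.55955871 0.16357393 0.26976001] [-0.22752867  0.39306424 -1.82578545]
bush_mouth 0.65 [219.2, 0.0, 303.1, 219.7] [260.306336    90.92617616]
fixture 0.86 [219.2, 0.3, 305.7, 221.1] [260.21565842  90.25985963]
fixture 0.19 [63.3, 186.3, 155.8, 253.5] [107.86204325 221.40715884]
lock_pin 0.8 [227.5, 204.9, 283.8, 287.2] [257.44615385 254.35776772]
lock_pin 0.47 [214.3, 346.2, 216.1, 364.3] [214.77777778 353.16666667]
tube_piece 0.79 [247.1, 3.4, 277.9, 41.8] [262.19953052  20.6799687 ]
```

View pics/w3.png

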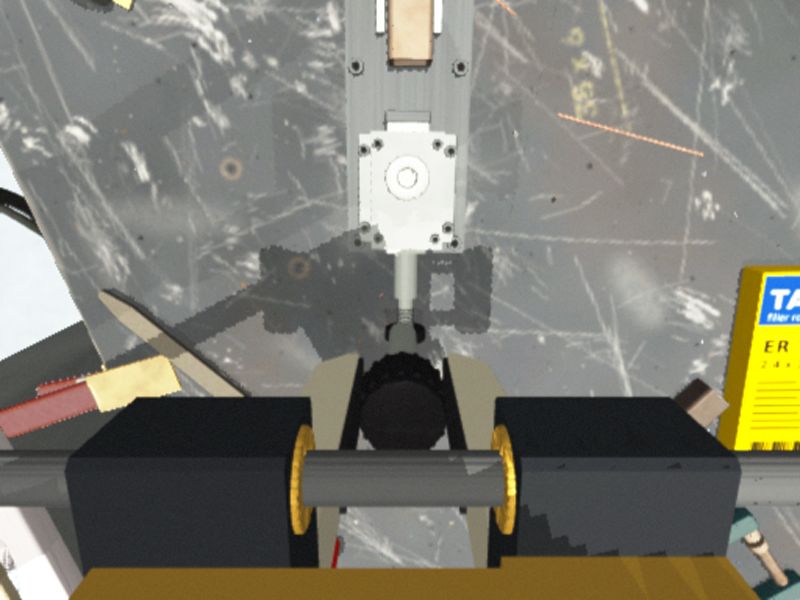

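The bush ring is centred at about (407,177), the tube's rear end is at (410,62), and the stem runs down to the black head at (405,335). The pin is held upright in the fingers. Compute the positions.

```bash
python3 - <<'E'
from h import *
p,K,M=cam('wrist'); s=robot.read_state(); f=p['frame']; k=1.5625
g=cv2.GaussianBlur(cv2.cvtColor(f,cv2.COLOR_RGB2GRAY),(3,3),0)
big=cv2.resize(g[85:140,230:295],None,fx=6,fy=6,interpolation=cv2.INTER_CUBIC)
c=cv2.HoughCircles(big,cv2.HOUGH_GRADIENT,1.5,20,param1=60,param2=25,minRadius=25,maxRadius=110)
if c is not None:
    for a in c[0][:5]: print('circ',a[0]/6+230,a[1]/6+85,a[2]/6)
b=ray(K,M,260.5,113.3,.059); print('bush',b)
hd=ray(K,M,405/k,320/k,.03); st=ray(K,M,405.5/k,270/k,.027); tb=ray(K,M,410/k,60/k,.03)
print('head',hd,'stem',st,'tube',tb)
for q in (hd,st): d=b-q; print('yaw',np.degrees(np.arctan2(d[1],d[0])))
d=tb-b; print('yaw tube',np.degrees(np.arctan2(d[1],d[0])), 'tool yaw',np.degrees(np.arctan2(*R.from_rotvec(s['orientation']).as_matrix()[[1,0],0])))
T=R.from_rotvec(s['orientation']).as_matrix()
for z in (-.0104,.0146): print('knob proj',proj(K,M,s['tool_pos']+T@[0,0,z])*k)
print(s['tool_pos'])
E
```

```text
circ 289.125 93.625 7.7916665
circ 232.125 93.125 6.316667
circ 232.375 97.625 4.366667
circ 239.375 92.625 5.0916667
circ 290.625 97.875 6.3416667
bush [0.58001573 0.22029215 0.059     ]
head [0.54811805 0.11628248 0.03      ] stem [0.55946834 0.15340414 0.027     ] tube [0.60384722 0.29335274 0.03      ]
yaw 72.95027390044808
yaw 72.9235203882943
yaw tube 71.93429543788379 tool yaw 73.55045001644274
knob proj [401.15711425 411.7498582 ]
knob proj [401.30247412 377.65694685]
[0.55968136 0.16422867 0.26984107]
```

```bash
python3 -m handwheel '[[1,0.0595,0.0036,0,0,0,0],[1,0.0595,0.0036,0.05,0,0,0],[1,0.0595,0.0036,0.1,0,0,0],[1,0.0595,0.0036,0.11,0,0,0],[1,0.0595,0.0036,0.11,0,0,0],[1,0.0595,0.0036,0.11,0,0,0]]'
python3 - <<'E'
from h import *
p,K,M=cam('wrist'); s=robot.read_state(); print(s['tool_pos'],s['force'])
T=R.from_rotvec(s['orientation']).as_matrix()
f=p['frame']
c=f[130:290,180:340,::-1]
cv2.imwrite('pics/w4.png',cv2.resize(c,(600,600),interpolation=cv2.INTER_CUBIC))
for z in (-.0104,.0146,.0196,.0756): print(z,(proj(K,M,s['tool_pos']+T@[0,0,z])-[180,130])*3.75)
print('bush exp',(proj(K,M,[.580,.2203,.059])-[180,130])*3.75)
E
```

```text
t: 7.6
tool_pos: [0.5816, 0.2211, 0.1628]
orientation: [2.515, 1.88, 0.007]
force: [-0.5, 0.3, -1.0]
opening: 0.0264
gripper_force: 25.0
[0.58160164 0.22110088 0.16283938] [ 0.31748175  0.08473516 -1.0576934 ]
-0.0104 [288.00103147 501.77627094]
0.0146 [288.3561653  419.77692155]
0.0196 [288.41607235 405.94456181]
0.0756 [288.92174631 289.18594182]
bush exp [280.89997833 255.1227006 ]
```

View pics/w4.png

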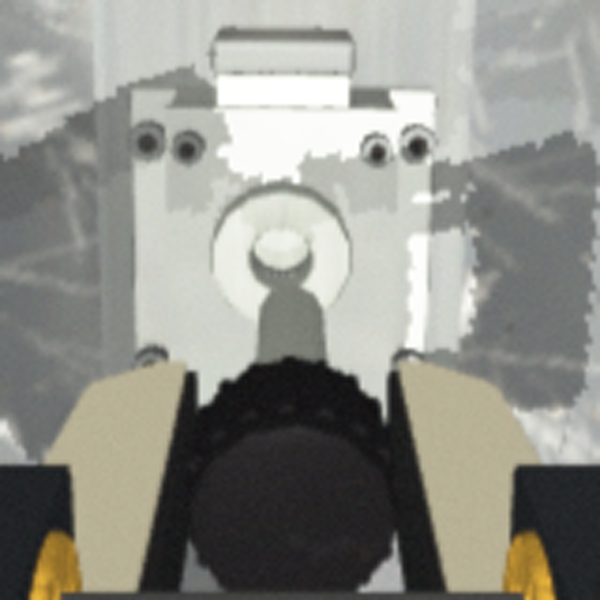

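The bush ring is centred at (281,253) in this crop. The shank comes down at x about 291 with its tip near (290,280), so it needs a 1 to 2 mm correction. I'll read the settled pose before moving.

```bash
python3 -m handwheel '[[1,0,0,0,0,0,0],[1,0,0,0.01,0,0,0]]'; python3 - <<'E'
from h import *
s=robot.read_state(); T=R.from_rotvec(s['orientation']).as_matrix()
print(s['tool_pos'],T[:,2].round(4),'bush in tool',T.T@(np.array([.580,.2203,.059])-s['tool_pos']))
E
```

```text
t: 7.9
tool_pos: [0.5811, 0.2211, 0.1513]
orientation: [2.515, 1.881, 0.005]
force: [-0.2, 0.1, -1.6]
opening: 0.0263
gripper_force: 25.0
[0.5810976  0.22112267 0.15133476] [ 0.0034  0.001  -1.    ] bush in tool [-0.00127541 -0.00109641  0.09232963]
```

```bash
python3 -m handwheel '[[1,-0.001,-0.0015,0,0,0,0],[1,-0.001,-0.0015,0.008,0,0,0],[1,-0.001,-0.0015,0.014,0,0,0],[1,-0.001,-0.0015,0.018,0,0,0],[1,-0.001,-0.0015,0.021,0,0,0],[1,-0.001,-0.0015,0.021,0,0,0]]'
```

```text
t: 8.65
tool_pos: [0.5788, 0.2206, 0.129]
orientation: [2.515, 1.882, 0.002]
force: [3.4, 1.7, 0.3]
opening: 0.0266
gripper_force: 25.0
```

```bash
python3 -m handwheel '[[1,0.0003,0.0008,0,0,0,0],[1,0.0003,0.0008,0.004,0,0,0],[1,0.0003,0.0008,0.008,0,0,0],[1,0.0003,0.0008,0.01,0,0,0],[1,0.0003,0.0008,0.01,0,0,0]]'
```

```text
t: 9.28
tool_pos: [0.5792, 0.2205, 0.1185]
orientation: [2.516, 1.882, 0.001]
force: [3.9, 4.0, 0.3]
opening: 0.0266
gripper_force: 25.0
```

```bash
python3 -m handwheel '[[-0.1,0,0,0,0,0,0],[-0.1,0,0,0,0,0,0],[-0.1,0,0,0,0,0,0],[-0.1,0,0,-0.02,0,0,0],[-0.1,0,0,-0.06,0,0,0],[-0.1,-0.05,0,-0.1,0,0,0],[-0.1,-0.1,0,-0.1,0,0,0],[1,-0.16,0,-0.1,0,0,0],[1,-0.18,0,-0.1,0,0,0],[1,-0.18,0,-0.1,0,0,0],[1,-0.18,0,-0.1,0,0,0]]' 25
python3 - <<'E'
from h import *
p,K,M=cam('wrist'); s=robot.read_state(); print(s['tool_pos'],s['opening'])
cv2.imwrite('pics/w5.png',cv2.resize(p['frame'][:,:,::-1],(800,600),interpolation=cv2.INTER_CUBIC))
b=np.array([.5800,.2205]); k=1.5625
for a in (72.7,73.5):
  e=np.array([np.cos(np.radians(a)),np.sin(np.radians(a))])
  for x,z in ((0,.059),(-.11,.027),(-.126,.027),(-.058,.012)): print(a,x,proj(K,M,[*(b+e*x),z])*k)
E
```

```text
t: 10.65
tool_pos: [0.5287, 0.0487, 0.2192]
orientation: [-2.515, -1.882, -0.002]
force: [-0.8, 0.3, 0.0]
opening: 0.016
gripper_force: 0.0
[0.52858827 0.04891924 0.21894892] 0.012338768307411587
72.7 0 [402.92280561 -56.78408646]
72.7 -0.11 [400.04454783 162.59184669]
72.7 -0.126 [399.67931073 188.55724936]
72.7 -0.058 [401.32553678  77.19107161]
73.5 0 [402.92280561 -56.78408646]
73.5 -0.11 [402.4873308 162.6136776]
73.5 -0.126 [402.44299408 188.58156126]
73.5 -0.058 [402.60977439  77.20314001]
```

View pics/w5.png

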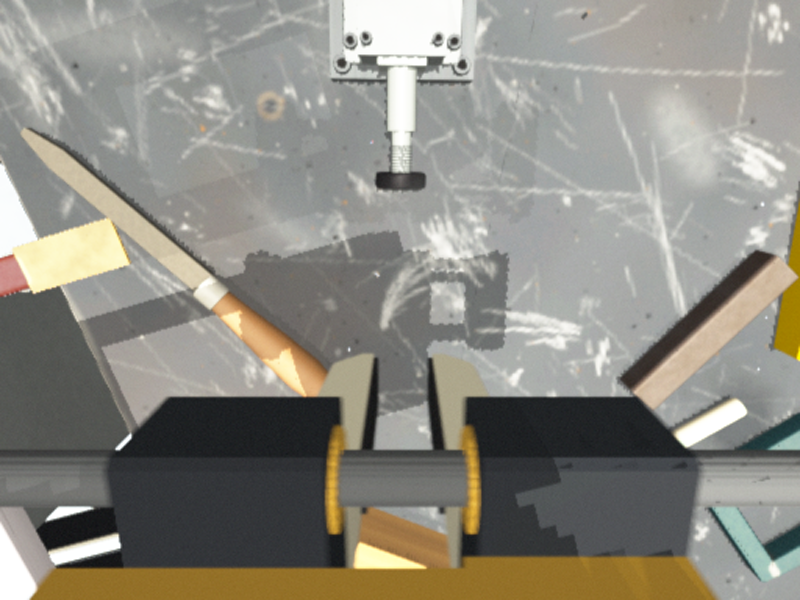

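The black head is centred at (400,180) with its rear edge at about y=190, so its rear face is roughly 124 mm behind the bush. The file handle's end at about (328,390) is close to where I descend, so I'll check the clearance.

```bash
python3 - <<'E'
from h import *
p,K,M=cam('wrist'); s=robot.read_state(); T=R.from_rotvec(s['orientation']).as_matrix(); k=1.5625
print(s['tool_pos'],s['opening'])
q=lambda u,v,z:(T.T@(ray(K,M,u/k,v/k,z)-s['tool_pos'])).round(4)
print('handle R',q(328,378,.02),q(305,330,.02),q(270,305,.02))
print('head rear',q(400,189,.03),q(400,189,.02),'L/R',q(376,181,.027),q(426,181,.027))
print('file mask'); 
for r in robot.regions_of(p,'file')[:1]: print(r['conf'],r['rect'])
p,K,M=cam('top'); 
for o in ['file']:
  r=robot.regions_of(p,o)[0]; a=np.argwhere(r['mask'])[:,::-1]; e=a[a[:,0].argmax()]; print('file end top',e, T.T@(ray(K,M,*e,.015)-s['tool_pos']))
for u,v in [(461,332),(458,328),(463,336)]: print('viewed',T.T@(ray(K,M,u/k,v/k,.015)-s['tool_pos']))
E
```

```text
[0.52848014 0.04894638 0.21873299] 0.007903328617079961
handle R [-0.0797 -0.0526  0.1987] [-0.0436 -0.0673  0.1987] [-0.0256 -0.0905  0.1987]
head rear [ 0.0531 -0.0009  0.1888] [ 0.0525 -0.0009  0.1988] L/R [ 0.0579 -0.0161  0.1918] [0.0579 0.0156 0.1918]
file mask
0.65 [13.8, 83.1, 212.1, 257.4]
file end top [359 192] [-0.29084189  0.0696928   0.2036259 ]
viewed [-0.10627882 -0.05253924  0.20370349]
viewed [-0.09812027 -0.04619262  0.20370547]
viewed [-0.11242435 -0.05943917  0.20370226]
```

```bash
python3 -m handwheel '[[1,0.025,0,0.05,0,0,0],[1,0.025,0,0.11,0,0,0],[1,0.025,0,0.17,0,0,0],[1,0.025,0,0.19,0,0,0],[1,0.025,0,0.192,0,0,0],[1,0.025,0,0.192,0,0,0],[1,0.035,0,0.192,0,0,0],[1,0.042,0,0.192,0,0,0],[1,0.045,0,0.192,0,0,0],[1,0.048,0,0.192,0,0,0],[1,0.051,0,0.192,0,0,0],[1,0.051,0,0.192,0,0,0]]' 25
```

```text
t: 12.4
tool_pos: [0.543, 0.0961, 0.0272]
orientation: [2.515, 1.881, -0.0]
force: [-0.0, -4.2, 3.0]
opening: 0.0005
gripper_force: 2.1
```

```bash
python3 -m handwheel '[[1,0.005,0,0,0,0,0],[1,0.01,0,0,0,0,0],[1,0.015,0,0,0,0,0],[1,0.02,0,0,0,0,0],[1,0.025,0,0,0,0,0],[1,0.028,0,0,0,0,0],[1,0.03,0,0,0,0,0],[1,0.03,0,0,0,0,0]]'
```

```text
t: 13.4
tool_pos: [0.5516, 0.1241, 0.0271]
orientation: [2.514, 1.88, -0.001]
force: [0.2, -8.0, 4.5]
opening: 0.0002
gripper_force: 4.1
```

```bash
python3 -m handwheel '[[1,0.001,0,0,0,0,0],[1,0.002,0,0,0,0,0],[1,0.003,0,0,0,0,0],[1,0.004,0,0,0,0,0],[1,0.005,0,0,0,0,0],[1,0.005,0,0,0,0,0]]'
```

```text
t: 14.15
tool_pos: [0.553, 0.1286, 0.0271]
orientation: [2.514, 1.88, -0.001]
force: [-0.9, -9.7, 4.7]
opening: 0.0006
gripper_force: 4.7
```

```bash
python3 -m handwheel '[[1,0.001,0,0,0,0,0],[1,0.0015,0,0,0,0,0],[1,0.0015,0,0,0,0,0]]'; python3 -m handwheel '[[1,0.001,0,0,0,0,0],[1,0.0015,0,0,0,0,0],[1,0.0015,0,0,0,0,0]]'
```

```text
t: 14.52
tool_pos: [0.5533, 0.1296, 0.0271]
orientation: [2.514, 1.88, -0.002]
force: [-1.4, -11.8, 5.4]
opening: 0.0004
gripper_force: 5.8
t: 14.9
tool_pos: [0.5534, 0.1297, 0.0271]
orientation: [2.514, 1.879, -0.006]
force: [-3.4, -18.9, 9.5]
opening: 0.0005
gripper_force: 9.4
```

The push has turned hard: 19 N with no further motion. Holding here to check whether the pin dropped.

```bash
python3 - <<'E'
from h import *
p,K,M=cam('wrist'); s=robot.read_state(); print(s['tool_pos'],s['force'])
for r in robot.regions_of(p,'lock_pin')[:3]: print(r['conf'],r['rect'])
cv2.imwrite('pics/w6.png',p['frame'][:,:,::-1])
e=np.array([np.cos(np.radians(73)),np.sin(np.radians(73))]); b=np.array([.58,.2205])
for z in (.059,.089,.127): print(z,proj(K,M,[*b,z]),K[0,0]*.027/(M[:3,:3]@[*b,z]+M[:3,3])[2])
E
```

```text
[0.5533506  0.12967979 0.02709816] [ -4.00339219 -18.40281299   8.66784022]
0.61 [200.2, 0.0, 313.5, 76.5]
0.059 [255.91025714  30.07403769] 83.18068086231035
0.089 [255.45553778   5.63300922] 112.7623439642276
0.127 [254.03467154 -70.73812425] 205.19647143087013
```

View pics/w6.png

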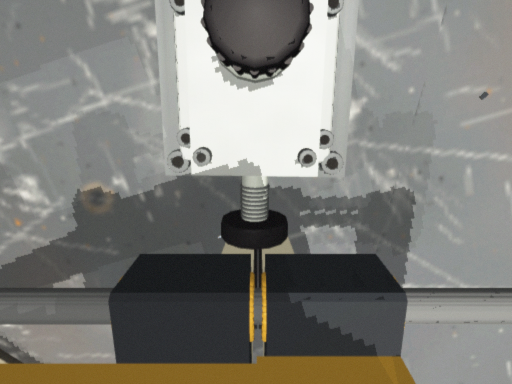

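The knob now appears about 108 px wide at (257,10). That matches a top at z≈0.089, so the pin has dropped through. Back off slowly and check.

```bash
python3 -m handwheel '[[1,-0.002,0,0,0,0,0],[1,-0.004,0,0,0,0,0],[1,-0.008,0,0,0,0,0],[1,-0.02,0,0,0,0,0],[1,-0.04,0,0,0,0,0],[1,-0.04,0,-0.06,0,0,0],[1,-0.04,0,-0.12,0,0,0],[1,-0.04,0,-0.18,0,0,0],[1,0.01,0,-0.22,0,0,0],[1,0.03,0,-0.22,0,0,0],[1,0.03,0,-0.22,0,0,0],[1,0.03,0,-0.22,0,0,0]]'
python3 - <<'E'
from h import *
p,K,M=cam('wrist'); s=robot.read_state(); print(s['tool_pos'],s['force'])
f=p['frame']; cv2.imwrite('pics/w7.png',cv2.resize(f[:260,150:370,::-1],None,fx=2.3,fy=2.3,interpolation=cv2.INTER_CUBIC))
for o in ['lock_pin','tube_piece']:
  for r in robot.regions_of(p,o)[:2]: print(o,r['conf'],r['rect'])
b=np.array([.58,.2205])
for z in (.059,.064,.089): print(z,(proj(K,M,[*b,z])-[150,0])*2.3,2.3*K[0,0]*.027/(M[:3,:3]@[*b,z]+M[:3,3])[2])
E
```

```text
t: 16.5
tool_pos: [0.5606, 0.1607, 0.2442]
orientation: [-2.515, -1.881, 0.006]
force: [0.1, 0.5, -0.7]
opening: 0.0007
gripper_force: 0.0
[0.5606914  0.16055898 0.24447881] [-0.5201515  -0.35778861 -0.14778311]
lock_pin 0.58 [242.5, 96.6, 277.2, 129.1]
tube_piece 0.7 [246.2, 2.4, 277.4, 22.8]
tube_piece 0.43 [216.0, 0.0, 300.9, 190.2]
0.059 [251.89577975 253.79846904] 64.24969660487552
0.064 [251.92717151 254.16090925] 65.20787264715625
0.089 [252.09930664 256.14833147] 70.46198172032784
```

View pics/w7.png

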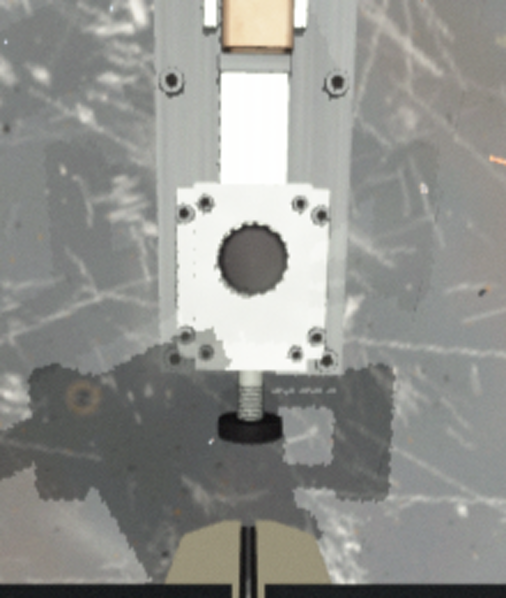

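The pusher stays out with the pad against the tube, and the knob is centred over the bush at (253,259). I'll touch the knob's top lightly to check its height (contact expected at TCP z≈0.103) and seat it.

```bash
python3 -m handwheel '[[1,0.05,0.001,0,0,0,0],[1,0.063,0.001,0.05,0,0,0],[1,0.063,0.001,0.1,0,0,0],[1,0.063,0.001,0.12,0,0,0],[1,0.063,0.001,0.13,0,0,0],[1,0.063,0.001,0.134,0,0,0],[1,0.063,0.001,0.136,0,0,0],[1,0.063,0.001,0.138,0,0,0],[1,0.063,0.001,0.138,0,0,0]]'; python3 -m handwheel '[[1,0,0,0.001,0,0,0],[1,0,0,0.002,0,0,0],[1,0,0,0.002,0,0,0]]'
```

```text
t: 17.77
tool_pos: [0.5808, 0.222, 0.1092]
orientation: [2.515, 1.882, 0.001]
force: [0.3, 0.4, 0.5]
opening: 0.0007
gripper_force: 0.0
t: 18.15
tool_pos: [0.5804, 0.2219, 0.1065]
orientation: [-2.516, -1.882, 0.0]
force: [0.6, 0.3, 0.3]
opening: 0.0004
gripper_force: 0.0
```

```bash
python3 -m handwheel '[[1,0,0,0.001,0,0,0],[1,0,0,0.002,0,0,0],[1,0,0,0.002,0,0,0]]'; python3 -m handwheel '[[1,0,0,0.001,0,0,0],[1,0,0,0.0015,0,0,0],[1,0,0,0.0015,0,0,0]]';python3 -m handwheel '[[1,0,0,0.001,0,0,0],[1,0,0,0.001,0,0,0]]'
```

```text
t: 18.52
tool_pos: [0.5804, 0.2219, 0.1045]
orientation: [-2.515, -1.882, 0.0]
force: [-0.4, 0.4, -0.2]
opening: 0.0007
gripper_force: 0.0
t: 18.9
tool_pos: [0.5807, 0.222, 0.1035]
orientation: [2.516, 1.882, 0.0]
force: [-0.6, -0.2, 2.9]
opening: 0.0004
gripper_force: 1.3
t: 19.15
tool_pos: [0.5809, 0.222, 0.1033]
orientation: [2.515, 1.882, 0.001]
force: [-3.4, -1.4, 8.6]
opening: 0.0004
gripper_force: 4.3
```

Contact came at 0.1033, so the pin is home. Lift clear and hand in.

```bash
python3 -m handwheel '[[1,0,0,-0.01,0,0,0],[1,0,0,-0.06,0,0,0],[1,0,0,-0.12,0,0,0],[1,0,0,-0.15,0,0,0],[1,0,0,-0.15,0,0,0],[1,0,0,-0.15,0,0,0]]'; python3 - <<'E'
from h import *
p,K,M=cam('wrist')
for r in robot.regions_of(p,'lock_pin')[:2]+robot.regions_of(p,'tube_piece')[:1]: print(r['conf'],r['rect'])
r=robot.regions_of(p,'tube_piece')[0]['rect']; u=(r[0]+r[2])/2
b=np.array([.58,.2205]); e=np.array([np.cos(np.radians(73)),np.sin(np.radians(73))])
for v in (r[1],r[3]): print('tube end x',(ray(K,M,u,v,.042)[:2]-b)@e)
print(robot.close_job())
E
```

```text
t: 19.9
tool_pos: [0.58, 0.2218, 0.2507]
orientation: [-2.515, -1.882, 0.003]
force: [-0.4, 1.2, -0.6]
opening: 0.0004
gripper_force: 0.0
0.56 [242.1, 165.4, 270.8, 194.2]
0.61 [245.1, 1.7, 275.2, 90.4]
tube end x 0.16480850921767734
tube end x 0.08353832961725861
the job is handed in; nothing more can be done
None
```

The job is handed in at about 20 s: the push went hard at the end stop, so the tube should be up against it. The thick pin dropped through and a light touch put its knob at seated height; no verdict came back, and I did not re-check the thin pin and bystanders at the end.

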